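Lock the bottle rest of the corking jig

TASK

On the craft table stand two height-adjustable screw posts of a bottle-corking jig, one topped by a broad flat disc, the other by a sharp cone. Lock the post with the flat disc: push the handle of its lock nut round clockwise (seen from above) until the nut has run down tight on its stand, finish with a firm push against the stop and then let go. Leave the lock nut of the pointed post as it is.

Things in the scene. Friction and masses are not known exactly. Their poses are not given: they have to be found in the camera images.
- rest: flat-topped post, fixed: grey foot 74 x 74 x 10 mm, grey boss (radius 26 to 21 mm) up to z 45 mm, upright threaded stud (radius 10 mm) and flat disc on top (radius 19 mm, z 78 to 87 mm). Origin: on its axis at table level; z up; yaw varies. The pointed post is alike but ends in a cone, z 90 mm; it stands over 0.2 m away, to the left or right
- rest_nut (a joint): turn of its lock nut about the post's axis (rad): 0 = tight on the boss, a solid stop; positive = backed off anticlockwise from above, up to 2.6. Clockwise lowers it 1.9 mm per rad. About 2 N at the handle point turns it; it stays where left. The handle points at (yaw of rest) - 0.75 + this value, anticlockwise from world +x
- rest_nut_handle (a point): point on the handle of that nut: on the bar's centre line, 62 mm from the post's axis, 52 (tight) to 57 mm above the table. The nut is a brass hexagon, radius 24 mm, 14 mm high, round the stud; the handle is one level round bar, radius 5 mm, from mid-height of the nut out to a black ball, radius 9 mm, centred 85 mm from the axis
- pin_nut_handle (a point): the same point on the like handle of the pointed post's lock nut, which must stay as it is

How it is judged (in metres and radians):
On the way:
1. the nut of the flat-topped post is run down on its boss and pressed tight with 4 N or more (value of joint rest_nut below 0.17 rad and contact force between the fingers and rest above 4 N), for 0.02 s.
At the end, for the whole second after the job is handed in: the lock nut of the flat-topped post is within 0.17 rad of its tight stop, and the handle of the pointed post's nut is within 15 mm of where it was (value of joint rest_nut below 0.17 rad and distance of pin_nut_handle from where it was at the start of the episode below 0.015 m); the robot touches nothing.
It fails at once if the lock nut of the pointed post is turned (its handle moved more than 15 mm) (distance of pin_nut_handle from where it was at the start of the episode above 0.015 m).
It also fails if it takes over 32 s, if anything falls off the work surface, if the arm or the gripper's body presses on something with over 40 N, if the wrist force passes 120 N, or if a joint passes its speed limit or range.

ROBOT

A 6-joint arm with a two-finger parallel gripper is mounted at the origin on the work surface. World frame = base frame: x ahead of the robot, y to its left, z up, the work surface at z = 0. Lengths are in mm, angles in rad, forces in N, time in s.
With the tool pointing down it reaches from about 350 to 775 mm from the base axis. Payload 7.3 kg.
Tool frame: the origin (TCP) lies at the very end of the fingers, on their centre line; the grasp point (between the pads) lies 19 mm behind it; z points along the fingers, x is the direction in which the jaws open and shut, and the axes are right-handed (so a half turn about z gives the same grasp; the last joint's range is limited). The gripper opens to 92 mm and grips with 3 to 60 N. Pads are 19 mm wide; open, the fingers measure 130 mm over their backs; the gripper's body (75 mm by 190 mm) begins 47 mm behind the grasp point.
Start: joints at [-1.447, 0.342, 1.524, -0, 1.275, -0.146], TCP at [139.955, -506.021, 226.741] pointing down, gripper open.
Joint ranges: [-2.53, 2.53], [-0.77, 2.02], [0.04, 2.7], [-1, 4.14], [0.28, 2.66], [-3.11, 3.11]. Speed limits (rad/s): [2.57, 2.57, 3.14, 3.14, 3.14, 3.14].

INTERFACE

Orientations are given as [roll, pitch, yaw] about the fixed x, y, z axes, in that order (R = Rz(yaw) Ry(pitch) Rx(roll)).
In Python, from plant import bot gives the robot as it stands.
- The arm moves only by the shell command python3 -m inch 'ROWS'. ROWS is JSON, a list that holds one entry, the list of rows, each a list of 7 numbers: the shift along the tool's x, y, z in m, then the turn, a rotation vector about the tool's x, y, z in degrees, then the finger opening in m, from 0 to 0.0918. In form: [[[dx, dy, dz, ax, ay, az, hand], ...]]. A call has 1 to 12 rows; each row shifts and turns the commanded pose from where the row before left it, along the tool's axes as they then stand; what a row does not reach is not made up. A row lasts 1/10 s, in which the tool goes at most 50 mm and 8.59 degrees, less where a joint would pass 70% of its speed; a pose out of reach is approached as far as the arm can. A call is refused whole if a number of a shift passes 0.05 or a number of a turn 8.59, either way. A call with a gripper value outside its range is refused whole. The fingers move at their own pace and stop on an object; the grip force is fixed at half the most. Time passes only in rows, so rows that do not move let the fingers close. It gives the time, the measured TCP pose, the force and the opening at its end, in the units of the state.
- bot.get_obs(): the state, without advancing time (a new reading comes with each control period).
- bot.capture(name): name is "scene" or "top"; returns a dict with "pixels" (480x640x3 uint8, blue, green, red), "camera_matrix" (3x3 intrinsics, pixels), "view" (4x4, takes a point from world to camera coordinates). Camera axes: x right, y down, z forward; pixel columns grow to the right and rows downward; lengths in mm; the calibration is good to about 2 mm. A picture is of the moment at which its call begins. There is no depth.
- bot.close_job(): hands the job in, once; it reports no verdict.
The state is a dict: "time": time; "joint_positions": joint angles; "dq": joint speeds; "tau": joint torques, N m; "tool_pos": TCP position; "tcp_rot": TCP orientation; "contact_force": force on the tool from outside, world axes, zero at the start; "moment": the same for the moment, N m; "grip_width": finger opening in mm.
Only numpy, scipy, OpenCV 4.12 (cv2) and the standard library are available. Lean on these libraries where they do the work, as an engineer would, in place of code of your own. Each camera call takes 0.05 s, during which the arm holds its last target. There are 200 camera calls.

## Working session

There is one attempt and no reset: what is moved stays moved. The work goes in short steps, Python scripts to look and compute and a shell command to move; the robot and the scene stay as the last step left them, time stands still between calls to the robot, and variables do not carry over. Pictures are saved under pics/ and viewed, about 8 in all and at most 12, crops included, and the job is handed in when it is done.

```bash
mkdir -p pics
python3 - <<'E'
from plant import bot
import cv2
o=bot.get_obs();print({k:o[k] for k in('time','tool_pos','tcp_rot','contact_force','grip_width')})
for n in('scene','top'):
    c=bot.capture(n);cv2.imwrite(f'pics/{n}0.png',c['pixels']);print(n,c['camera_matrix'],c['view'])
E
```

```text
{'time': 0.0, 'tool_pos': array([ 139.88694916, -505.59545601,  226.05271049]), 'tcp_rot': array([-3.14139173e+00,  1.50882117e-03, -1.30102894e+00]), 'contact_force': array([ 0.03676524,  0.23565327, -0.22760631]), 'grip_width': 91.76811251463494}
scene [[477.09841492   0.         316.02583925]
 [  0.         477.09841492 233.7267877 ]
 [  0.           0.           1.        ]] [[-7.51503025e-01  6.59324964e-01 -2.31040065e-02  4.56825516e+02]
 [ 3.90400675e-01  4.16205085e-01 -8.21194642e-01 -1.91393344e+02]
 [-5.31818123e-01 -6.26150078e-01 -5.70180292e-01  1.05312809e+03]
 [ 0.00000000e+00  0.00000000e+00  0.00000000e+00  1.00000000e+00]]
top [[592.61035868   0.         321.22690322]
 [  0.         592.61035868 241.1619053 ]
 [  0.           0.           1.        ]] [[ 9.17778076e-03 -9.99882480e-01  1.22798156e-02 -1.82922083e+01]
 [-9.92138470e-01 -1.06380740e-02 -1.24691973e-01  5.92073924e+02]
 [ 1.24807953e-01 -1.10388818e-02 -9.92119508e-01  7.42210670e+02]
 [ 0.00000000e+00  0.00000000e+00  0.00000000e+00  1.00000000e+00]]
```

View pics/top0.png

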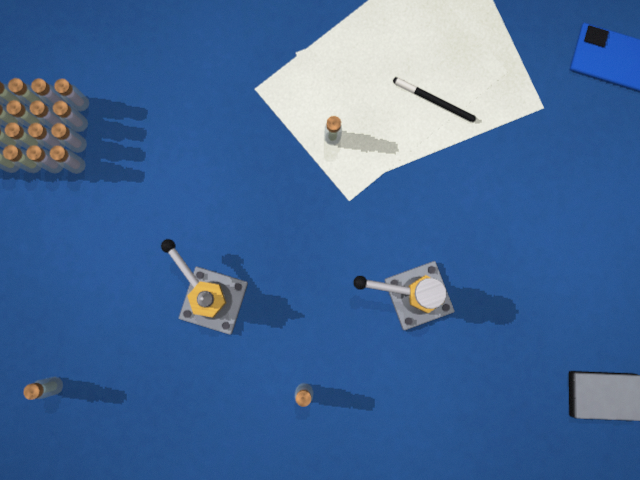

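View pics/scene0.png

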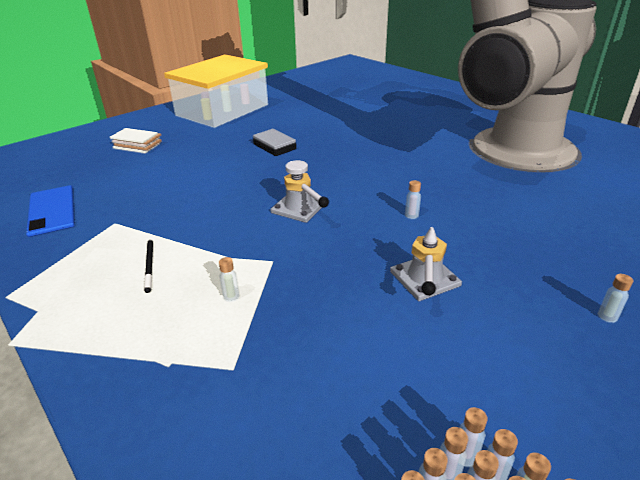

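The top view shows the flat disc at about (430,292) with its ball at (360,283), and the foot corners at (434,263), (453,311), (406,329) and (387,280). The pointed post is at about (206,298) with its ball at (168,245).

```bash
cat > h.py <<'E'
import numpy as np
def bp(c,u,v,z):
    K,V=np.array(c['camera_matrix']),np.array(c['view']);R,t=V[:3,:3],V[:3,3]
    d=R.T@np.linalg.solve(K,[u,v,1]);o=-R.T@t
    return (o+d*(z-o[2])/d[2])[:2]
E
python3 - <<'E'
from plant import bot
from h import *
import cv2
c=bot.capture('top');s=bot.capture('scene')
cor=[bp(c,*p,10) for p in[(434,263),(453,311),(406,329),(387,280)]]
ctr=np.mean(cor,0)
print('foot',ctr,[np.linalg.norm(cor[i]-cor[i-1]) for i in range(4)])
for i in range(4):
    d=cor[i]-cor[i-1];print('yaw mod90',np.degrees(np.arctan2(d[1],d[0]))%90)
print('disc top',bp(c,430,292,87),'scene',bp(s,297,166,87))
for z in(52,56):
    b=bp(c,360,283,z);print('ball',b,np.linalg.norm(b-ctr),np.degrees(np.arctan2(*(b-ctr)[::-1])), bp(s,323,202,z))
print('pin',bp(c,206,298,90),'ball',bp(c,168,245,54))
for n,k,f in(('top',c,(330,220,150,130)),('scene',s,(255,145,90,90))):
    x,y,w,h=f;cv2.imwrite(f'pics/crop_{n}.png',cv2.resize(k['pixels'][y:y+h,x:x+w],None,fx=5,fy=5)[:600,:800])
E
```

```text
foot [ 523.06910157 -146.60176918] [np.float64(68.28801120018319), np.float64(69.08202512526243), np.float64(68.11150145142007), np.float64(70.01103463964466)]
yaw mod90 20.32397663066638
yaw mod90 20.925138767162565
yaw mod90 21.103738151390345
yaw mod90 21.066786013524666
disc top [ 524.87157899 -145.13095535] scene [ 526.48803606 -138.74099309]
ball [536.93702229 -62.34836031] 85.38709581207205 80.65305328844518 [535.07129186 -63.89890341]
ball [536.71559355 -62.03955764] 85.6562570059493 80.83274931648782 [539.48109983 -58.90430521]
pin [514.89947747 126.73033372] ball [583.04770267 184.08913078]
```

View pics/crop_top.png

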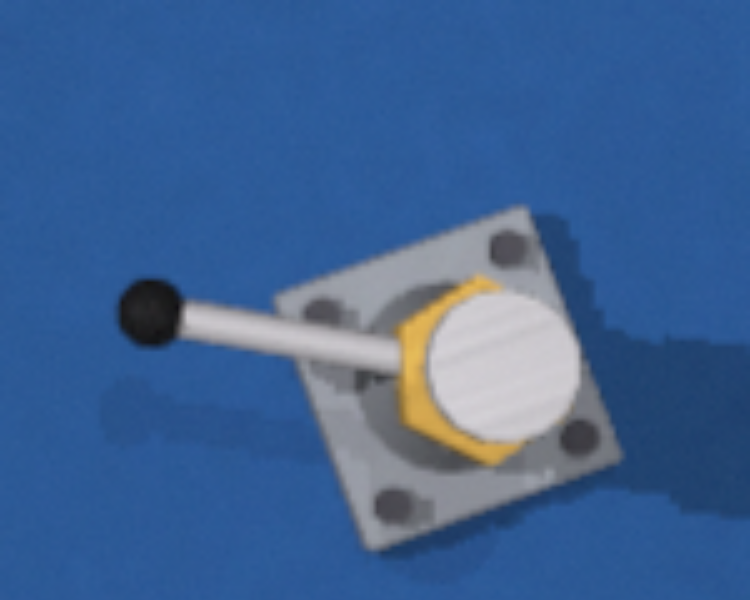

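The axis is near (524,-146), and the handle points at about 80.5° with the ball at radius 85 (matches the given 85 mm). With yaw at 21° the nut value is about 1.8 rad.

I'll straddle the bar at r = 62 mm with the jaws tangential. That means tool yaw = θ-90, tool +x clockwise and tool +y inward, and then I follow the arc. I turn the tool first.

```bash
python3 -m inch '[[[0,0,0,0,0,-8.1,0.045],[0,0,0,0,0,-8.1,0.045],[0,0,0,0,0,-8.1,0.045],[0,0,0,0,0,-8.1,0.045],[0,0,0,0,0,-8.1,0.045],[0,0,0,0,0,-8.1,0.045],[0,0,0,0,0,-8.1,0.045],[0,0,0,0,0,-8.1,0.045]]]'
python3 -m inch '[[[0.0245,-0.037,0,0,0,0,0.045],[0.0245,-0.037,0,0,0,0,0.045],[0.0245,-0.037,0,0,0,0,0.045],[0.0245,-0.037,0,0,0,0,0.045],[0.0245,-0.037,0,0,0,0,0.045],[0.0245,-0.037,0,0,0,0,0.045],[0.0245,-0.037,0,0,0,0,0.045],[0.0245,-0.037,0,0,0,0,0.045],[0.0245,-0.037,0,0,0,0,0.045],[0.0245,-0.037,0,0,0,0,0.045],[0.0245,-0.037,0,0,0,0,0.045],[0,0,0,0,0,0,0.045]]]'
```

```text
time: 1.0
tool_pos: [139.9, -505.9, 226.5]
tcp_rot: [-3.141, 0.0, -0.164]
contact_force: [0.9, 0.2, -0.7]
grip_width: 44.9
time: 2.2
tool_pos: [477.0, -146.7, 226.4]
tcp_rot: [-3.14, -0.001, -0.165]
contact_force: [-0.3, -0.3, -1.3]
grip_width: 45.0
```

```bash
python3 -m inch '[[[0.023,-0.035,0,0,0,0,0.045],[0.023,-0.035,0,0,0,0,0.045],[0,0,0.04,0,0,0,0.045],[0,0,0.04,0,0,0,0.045],[0,0,0.035,0,0,0,0.045],[0,0,0,0,0,0,0.045]]]'
python3 - <<'E'
from plant import bot
import cv2
s=bot.capture('scene')['pixels'];t=bot.capture('top')['pixels']
f=lambda p,x,y:cv2.resize(p[y:y+150,x:x+100],None,fx=4,fy=4)
cv2.imwrite('pics/over.png',cv2.hconcat([f(s,260,90),f(t,340,220)]))
E
```

```text
time: 2.8
tool_pos: [528.2, -88.7, 107.3]
tcp_rot: [-3.14, 0.01, -0.17]
contact_force: [0.7, 0.2, -0.2]
grip_width: 45.1
```

View pics/over.png

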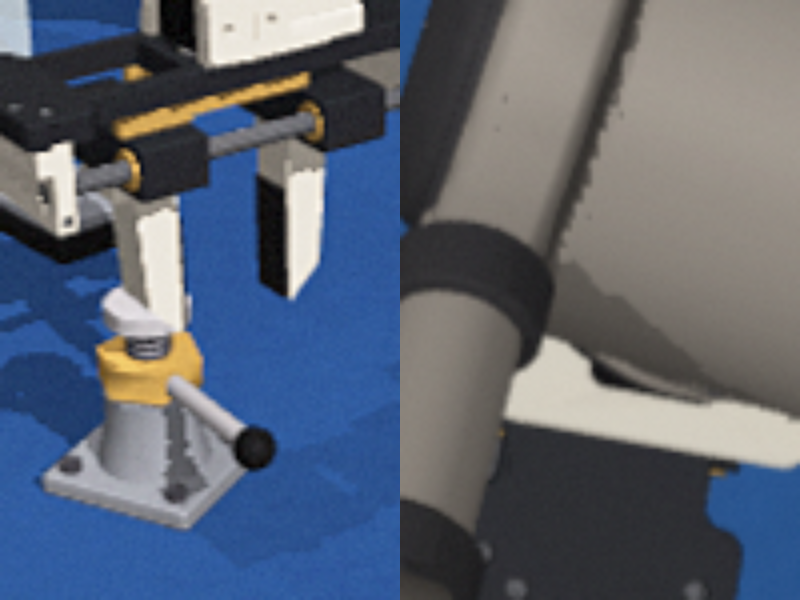

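The fingers straddle the bar as planned; in the left crop the tips are at about (165,330) and (290,295). I shift slightly and descend to z≈41.

```bash
python3 -m inch '[[[0.005,-0.005,0,0,0,0,0.045],[0,0,0.02,0,0,0,0.045],[0,0,0.02,0,0,0,0.045],[0,0,0,0,0,0,0.045]]]'
python3 - <<'E'
from plant import bot
print(bot.get_obs()['contact_force'])
E
```

```text
time: 3.3
tool_pos: [537.3, -85.0, 71.6]
tcp_rot: [-3.142, 0.001, -0.17]
contact_force: [-0.5, -0.4, -0.3]
grip_width: 45.0
[-0.47040805 -0.37871262 -0.28235324]
```

```bash
python3 -m inch '[[[-0.003,0,0.01,0,0,0,0.045],[0,0,0.01,0,0,0,0.045],[0,0,0.010,0,0,0,0.045],[0,0,0,0,0,0,0.045]]]'
python3 - <<'E'
from plant import bot
import cv2
s=bot.capture('scene')['pixels']
cv2.imwrite('pics/down.png',cv2.resize(s[110:230,250:370],None,fx=5,fy=5))
E
```

```text
time: 3.7
tool_pos: [533.7, -84.5, 40.6]
tcp_rot: [-3.141, 0.002, -0.17]
contact_force: [0.5, 0.5, 0.3]
grip_width: 44.9
```

View pics/down.png

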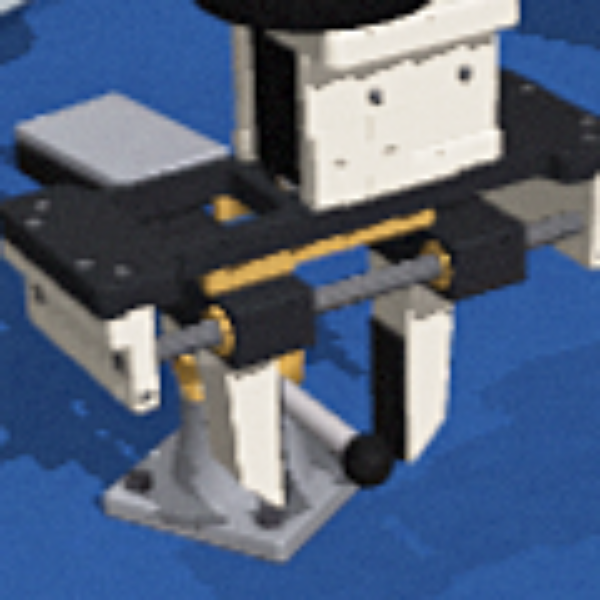

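The bar and ball at (367,460) lie between the two fingers. Next I sweep clockwise in 5° rows.

```bash
python3 -m inch '[[[0.0054,0.0002,0,0,0,5,0.045],[0.0054,0.0002,0,0,0,5,0.045],[0.0054,0.0002,0,0,0,5,0.045],[0.0054,0.0002,0,0,0,5,0.045],[0.0054,0.0002,0,0,0,5,0.045],[0.0054,0.0002,0,0,0,5,0.045],[0.0054,0.0002,0,0,0,5,0.045],[0.0054,0.0002,0,0,0,5,0.045],[0,0,0,0,0,0,0.045]]]'
python3 - <<'E'
from plant import bot
import numpy as np
p=bot.get_obs()['tool_pos'][:2]-[524,-146];print(np.hypot(*p),np.degrees(np.arctan2(p[1],p[0])))
E
```

```text
time: 4.65
tool_pos: [571.6, -105.8, 41.8]
tcp_rot: [3.142, -0.0, -0.869]
contact_force: [-0.3, 0.5, 0.2]
grip_width: 44.7
62.26913159689934 40.16678039471921
```

```bash
python3 -m inch '[[[0.0054,0.0002,0,0,0,5,0.045],[0.0054,0.0002,0,0,0,5,0.045],[0.0054,0.0002,0,0,0,5,0.045],[0.0054,0.0002,0,0,0,5,0.045],[0.0054,0.0002,0,0,0,5,0.045],[0.0054,0.0002,0,0,0,5,0.045],[0.0054,0.0002,0,0,0,5,0.045],[0.0054,0.0002,0,0,0,5,0.045],[0.0054,0.0002,0,0,0,5,0.045],[0.0054,0.0002,0,0,0,5,0.045]]]'
python3 - <<'E'
from plant import bot
import numpy as np,cv2
p=bot.get_obs()['tool_pos'][:2]-[524,-146];print(np.hypot(*p),np.degrees(np.arctan2(p[1],p[0])))
s=bot.capture('scene')['pixels']
cv2.imwrite('pics/mid.png',cv2.resize(s[110:230,230:350],None,fx=5,fy=5))
E
```

```text
time: 5.65
tool_pos: [585.2, -155.4, 41.6]
tcp_rot: [3.141, 0.001, -1.742]
contact_force: [-1.0, 0.9, -2.4]
grip_width: 45.3
61.92346430505412 -8.762822212410212
```

View pics/mid.png

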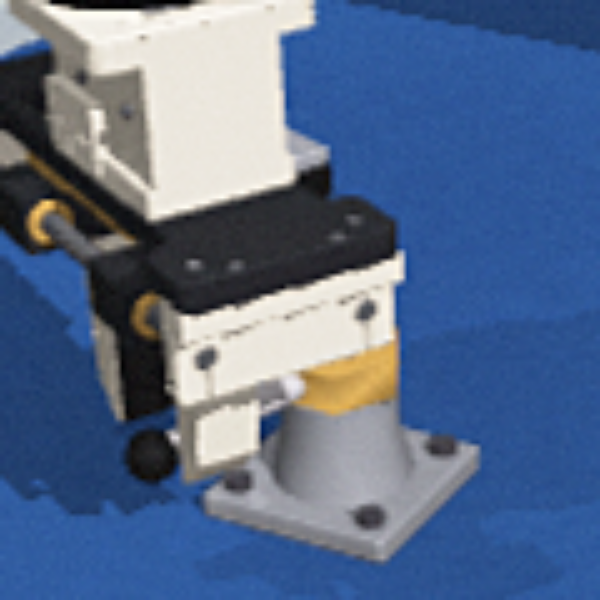

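The handle is following, with the ball at (152,455) beside the finger. The stop should come with the tool centre near -38°, so I continue and then go gently.

```bash
python3 -m inch '[[[0.0054,0.0002,0,0,0,5,0.045],[0.0054,0.0002,0,0,0,5,0.045],[0.0054,0.0002,0,0,0,5,0.045],[0.0054,0.0002,0,0,0,5,0.045],[0.0021,0,0,0,0,2,0.045],[0.0021,0,0,0,0,2,0.045]]]'
python3 -m inch '[[[0.001,0,0,0,0,1,0.045],[0.001,0,0,0,0,1,0.045]]]'
python3 -m inch '[[[0.001,0,0,0,0,1,0.045],[0.001,0,0,0,0,1,0.045]]]'
```

```text
time: 6.3
tool_pos: [576.2, -179.4, 41.8]
tcp_rot: [3.142, 0.0, -2.157]
contact_force: [0.2, 1.2, -1.5]
grip_width: 44.7
time: 6.5
tool_pos: [575.1, -181.1, 41.8]
tcp_rot: [3.142, 0.0, -2.193]
contact_force: [-0.4, 2.3, -0.6]
grip_width: 44.8
time: 6.7
tool_pos: [573.8, -182.9, 41.7]
tcp_rot: [3.141, 0.0, -2.23]
contact_force: [0.6, 3.7, -1.0]
grip_width: 44.8
```

```bash
python3 -m inch '[[[0.001,0,0,0,0,1,0.045],[0.001,0,0,0,0,1,0.045]]]'
python3 -m inch '[[[0.001,0,0,0,0,1,0.045],[0.001,0,0,0,0,1,0.045]]]'
python3 -m inch '[[[0.001,0,0,0,0,0.5,0.045],[0.001,0,0,0,0,0.5,0.045]]]'
```

```text
time: 6.9
tool_pos: [573.0, -182.9, 41.6]
tcp_rot: [3.14, 0.002, -2.266]
contact_force: [4.5, 11.2, -1.0]
grip_width: 45.0
time: 7.1
tool_pos: [572.3, -182.8, 41.6]
tcp_rot: [3.14, 0.004, -2.3]
contact_force: [7.2, 17.3, -0.7]
grip_width: 45.0
time: 7.3
tool_pos: [571.8, -182.9, 41.6]
tcp_rot: [3.14, 0.007, -2.317]
contact_force: [11.0, 22.5, -2.1]
grip_width: 45.2
```

The stop showed up at the predicted angle (tool centre ≈ -38°) with about 25 N. I hold briefly, back off to mid-gap and lift.

```bash
python3 -m inch '[[[0,0,0,0,0,0,0.045],[-0.01,0,0,0,0,0,0.045],[-0.01,0,0,0,0,0,0.045],[0,0,0,0,0,0,0.06],[0,0,0,0,0,0,0.06]]]'
python3 -m inch '[[[0,0,-0.02,0,0,0,0.06],[0,0,-0.04,0,0,0,0.06],[0,0,-0.05,0,0,0,0.06],[0,0,-0.05,0,0,0,0.06],[-0.01,-0.04,-0.02,0,0,0,0.06],[0,-0.045,0,0,0,0,0.06],[0,-0.045,0,0,0,0,0.06],[0,-0.045,0,0,0,0,0.06],[0,0,0,0,0,0,0.06],[0,0,0,0,0,0,0.06]]]'
python3 - <<'E'
from plant import bot
import cv2
t=bot.capture('top')['pixels'];s=bot.capture('scene')['pixels']
cv2.imwrite('pics/end.png',cv2.vconcat([t[200:350,130:530],s[130:310,230:630]]).repeat(1,0))
E
```

```text
time: 7.8
tool_pos: [583.7, -173.4, 41.8]
tcp_rot: [-3.141, -0.0, -2.317]
contact_force: [-1.1, -0.4, -0.2]
grip_width: 56.7
time: 8.8
tool_pos: [718.4, -285.8, 218.3]
tcp_rot: [3.138, -0.001, -2.319]
contact_force: [0.1, 0.7, 0.5]
grip_width: 59.7
```

View pics/end.png

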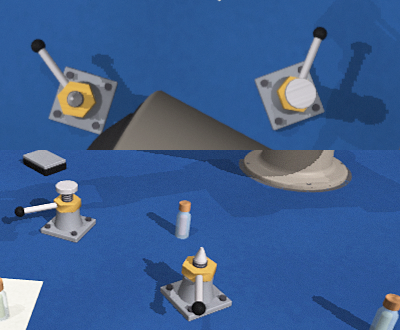

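The flat post's ball is now at full-image (450,233), and the pin's ball is at (168,245), unchanged.

Run:
```python
from plant import bot
from h import *
c=bot.capture('top');b=bp(c,450,233,52)-[524,-146];print(np.hypot(*b),np.degrees(np.arctan2(b[1],b[0])), 'tight at',21-43)
print(bot.get_obs()['contact_force'])
print(bot.close_job())
```

```text
85.43487542892092 -22.715083435015956 tight at -22
[-0.70848872  0.41428056  1.18031473]
the job is handed in; nothing more can be done
None
```

I locked the flat-topped post and handed the job in after about 9 s of robot time; no verdict was reported.

- **Push:** I straddled the nut's handle with the open fingers and swept it clockwise through about 103°. It met a solid stop where expected, and I finished with a firm push of about 25 N. Then I backed the fingers off the handle and lifted clear.
- **Lock nut:** In the last top picture the handle points at -22.7°. Fully tight should be -22°, from a yaw of 21° measured in the same camera. That puts the nut about 0.01 rad from its stop, within my measuring error.
- **Pointed post:** Its handle ball is still at the same pixel as at the start, (168,245).
- **Robot:** It was well clear of everything, with wrist force readings close to zero.

None of the checks failed or disagreed.

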